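# Make the electric-lock supply safe: discharge it, pull its fuses, prove it dead

## Robot

A 6-joint arm with a two-finger parallel gripper is mounted at the origin on a cart in front of the work surface, level with it; the furniture and walls round the work are solid. World frame = base frame: x ahead of the robot, y to its left, z up, the work surface at z = 0. Lengths are in m, angles in degrees, forces in N, time in s.
With the tool pointing down it reaches from about 0.35 to 0.725 m from the base axis. Payload 4.3 kg.
Tool frame: the origin (TCP) lies at the very end of the fingers, on their centre line; the grasp point (between the pads) lies behind it (env.tcp_to_grasp is the z of the grasp point in the tool frame, in m); z points along the fingers, y is the line along which they close (so a half turn about z gives the same grasp; the last joint's range is limited). The gripper opens to 85 mm and grips with 20 to 120 N. Pads are 22 mm wide; open, the fingers measure 114 mm over their backs; the gripper's body (76 mm by 85 mm) begins 54 mm behind the grasp point. The pads swing forward as they close: fully open they stand 13 mm farther back than shut.
Start: joints at [58.367, 21.618, 4.641, 73.018, 0, 83.68], TCP at [0.246, 0.52, 0.231] pointing down, gripper open.
Joint ranges: [-156.06, 156.06], [-48.1, 94.91], [-58.44, 69.94], [-101.28, 121.22], [-78.64, 73.56], [-180, 180]. Speed limits (degrees/s): [147.25, 147.25, 180, 180, 180, 180].

## Interface

Orientations are given as [roll, pitch, yaw] about the fixed x, y, z axes, in that order (R = Rz(yaw) Ry(pitch) Rx(roll)).
In Python, from bench import env gives the robot as it stands.
- The arm moves only by the shell command python3 -m inch 'ROWS' [FORCE]. ROWS is JSON, a list of rows, each a list of 3 entries, a list of its own where there are three numbers: the shift along the tool's x, y, z in mm, then the turn, a rotation vector about the tool's x, y, z in degrees, then the opening, from 0 (shut) to 1 (fully open). A call has 1 to 8 rows; each row is the pose to reach, as a shift and turn from the pose commanded when the call began, along the tool's axes at that moment; what a row does not reach only later rows make up. A row lasts 1/12 s, in which the tool goes at most 41.7 mm and 7.16 degrees, less where a joint would pass 70% of its speed; a pose out of reach is approached as far as the arm can. A call with a gripper value outside its range is refused whole. The fingers move at their own pace and stop on an object; FORCE is the grip in N (left out, the last holds). Time passes only in rows, so rows that repeat a pose let the fingers close. It gives the time, the measured TCP pose, the force, the opening and the grip force at its end, in the units of the state.
- env.observe(): the state, without advancing time (a new reading comes with each control period).
- env.grab_frame(name): name is "side" or "top" or "wrist"; returns the picture (420x560x3 uint8, red, green, blue); there is no depth.
- env.camera_model(name): a dict with "fx", "fy", "cx", "cy" (pixels), "dist" ([k1, k2, p1, p2, k3] as OpenCV has them; the pictures are not rectified), "eye" and "orientation" of the camera in the world. Camera axes: x right, y up, looking along -z (the intrinsics and any distortion apply to the point x, -y, -z); pixel columns grow to the right and rows downward; lengths in m; the calibration is good to about 2 mm. A picture is of the moment at which its call begins: read the wrist's pose just before it. camera_model takes no time and is no camera call; for the wrist camera it gives the pose at the moment of the call.
- env.hand_in(): hands the job in; it is judged then, once.
The state is a dict: "time": time; "q": joint angles; "joint_vel": joint speeds; "joint_efforts": joint torques, N m; "eef_pos": TCP position; "eef_rot": TCP orientation; "ft_force": force on the tool from outside, world axes, zero at the start; "torque": the same for the moment, N m; "grip_width": opening from 0.0 (shut) to 1.0 (fully open); "grip_force": force on a finger pad.
Only numpy, scipy, OpenCV 4.12 (cv2) and the standard library are available. Lean on these libraries where they do the work, as an engineer would, in place of code of your own. Each camera call takes 0.05 s, during which the arm holds its last target. There are 200 camera calls.

## Task

Make the electric-lock supply safe for repair: first, with all its fuses still in their clips, twist the spring-return knob on the small switch box clockwise to its stop, hold it there for five seconds and let it spring back. Then pull every fuse out of its clips and lay them flat in the low metal-lined tray, on its floor and not on top of one another. Last, twist the knob to its stop again for five seconds and let it spring back; leave the other things on the bench where they lie.

Things in the scene. Friction and masses are not known exactly. Their poses are not given: they have to be found in the camera images.
- fuse_1: cartridge fuse, 58 mm long, with an eight-sided white ceramic body (40 mm long, 17 mm across flats) and a plain round brass cap (16 mm dia, 9 mm long) on each end; 0.05 kg. It may be absent. Origin at its centre, its y axis runs along the fuse. At the start its two caps are held in one of the four clip pairs, its axis level, 60 mm above the bench
- fuse_2: cartridge fuse, 58 mm long, with an eight-sided white ceramic body (40 mm long, 17 mm across flats) and a plain round brass cap (16 mm dia, 9 mm long) on each end; 0.05 kg. It may be absent. Origin at its centre, its y axis runs along the fuse. At the start its two caps are held in one of the four clip pairs, its axis level, 60 mm above the bench
- fuse_3: cartridge fuse, 58 mm long, with an eight-sided white ceramic body (40 mm long, 17 mm across flats) and a plain round brass cap (16 mm dia, 9 mm long) on each end; 0.05 kg. It may be absent. Origin at its centre, its y axis runs along the fuse. At the start its two caps are held in one of the four clip pairs, its axis level, 60 mm above the bench
- fuse_4: cartridge fuse, 58 mm long, with an eight-sided white ceramic body (40 mm long, 17 mm across flats) and a plain round brass cap (16 mm dia, 9 mm long) on each end; 0.05 kg. It may be absent. Origin at its centre, its y axis runs along the fuse. At the start its two caps are held in one of the four clip pairs, its axis level, 60 mm above the bench
- fuse_board: fuse carrier, fixed to the bench: a grey base 142 x 128 x 34 mm. Origin at the centre of its underside, z up. Four fuse places are centred at x = -34 or +34 mm, y = -31 or +31 mm; fuses lie along its y axis, axes 60 mm above the bench. Each place has two C-shaped steel clips 7 mm wide, centred 24.5 mm either side of the fuse's middle: 42 mm of the fuse is free between them
- clip_level (a point): point over the fuse carrier's centre at the height of the fuses' axes, 60 mm above the bench. Clip jaws reach 12 mm above and 12 mm to each side of a fuse's axis and open upward: a straight pull up, at right angles to the fuse's axis, meets about 10 to 16 N, then the lips snap open within the first 15 mm and the fuse is free
- knob_grip (a point): on the turning axis of the black bar knob on the switch box, 56 mm above the bench, 10 mm below the knob's top. The bar is 44 mm long, along this point's x axis, 13 mm thick and 26 mm high and turns with this point. Below is a grey switch box, 70 x 70 x 34 mm, fixed to the bench; a collar 38 mm across and 6 mm high lies under the bar
- discharge_knob (a joint): angle of that knob: 0 at rest, grows clockwise as seen from above, stop at 1.0 rad. A spring turns it back to 0 when let go; holding it at the stop takes about 0.07 N m and it may be taken by pinching the bar from above
- tray: open parts tray, loose, 0.9 kg: a solid wooden base with a steel tray on top. 200 mm along its x, 88 mm along its y; the tray floor is 36 mm above the bench, its walls are 4 mm thick and rise to 50 mm (14 mm above the floor). Origin at the centre of its underside
- padlock_brass: brass padlock lying on its back, 68 x 45 x 21 mm; a bystander. Origin at the centre of its underside
- packet_blue: small blue packet, 52 x 75 x 24 mm, lying behind the vice; a bystander. Origin at the centre of its underside
- key_blank_1: key blank lying flat, 75 x 25 x 9 mm; a bystander. Origin at the centre of its underside
- hex_key: black hex key lying flat, 33 x 93 x 6 mm; a bystander. Origin at the centre of its underside

How it is judged (in metres and radians):
On the way, in this order (a step that is already met when the one before it is completed fails the run):
1. the knob is held at its stop (over 0.9 rad) for 4 s with every fuse in its clips (value of joint discharge_knob above 0.9 rad and z of fuse_1 in the frame of fuse_board between 0.054 and 0.066 m and x of fuse_1 in the frame of fuse_board between -0.06 and 0.06 m and y of fuse_1 in the frame of fuse_board between -0.08 and 0.08 m and z of fuse_2 in the frame of fuse_board between 0.054 and 0.066 m and x of fuse_2 in the frame of fuse_board between -0.06 and 0.06 m and y of fuse_2 in the frame of fuse_board between -0.08 and 0.08 m and z of fuse_3 in the frame of fuse_board between 0.054 and 0.066 m and x of fuse_3 in the frame of fuse_board between -0.06 and 0.06 m and y of fuse_3 in the frame of fuse_board between -0.08 and 0.08 m and z of fuse_4 in the frame of fuse_board between 0.054 and 0.066 m and x of fuse_4 in the frame of fuse_board between -0.06 and 0.06 m and y of fuse_4 in the frame of fuse_board between -0.08 and 0.08 m), for 4 s.
2. the knob has sprung back (under 0.1 rad), every fuse still in its clips (value of joint discharge_knob below 0.1 rad and z of fuse_1 in the frame of fuse_board between 0.054 and 0.066 m and x of fuse_1 in the frame of fuse_board between -0.06 and 0.06 m and y of fuse_1 in the frame of fuse_board between -0.08 and 0.08 m and z of fuse_2 in the frame of fuse_board between 0.054 and 0.066 m and x of fuse_2 in the frame of fuse_board between -0.06 and 0.06 m and y of fuse_2 in the frame of fuse_board between -0.08 and 0.08 m and z of fuse_3 in the frame of fuse_board between 0.054 and 0.066 m and x of fuse_3 in the frame of fuse_board between -0.06 and 0.06 m and y of fuse_3 in the frame of fuse_board between -0.08 and 0.08 m and z of fuse_4 in the frame of fuse_board between 0.054 and 0.066 m and x of fuse_4 in the frame of fuse_board between -0.06 and 0.06 m and y of fuse_4 in the frame of fuse_board between -0.08 and 0.08 m), for 0.2 s.
3. every fuse lies flat on the tray's floor (x of fuse_1 in the frame of tray between -0.097 and 0.097 m and y of fuse_1 in the frame of tray between -0.041 and 0.041 m and z of fuse_1 in the frame of tray between 0.04 and 0.052 m and angle between each of fuse_1, fuse_2, fuse_3, fuse_4's own y axis and vertical above 1.3 rad and x of fuse_2 in the frame of tray between -0.097 and 0.097 m and y of fuse_2 in the frame of tray between -0.041 and 0.041 m and z of fuse_2 in the frame of tray between 0.04 and 0.052 m and x of fuse_3 in the frame of tray between -0.097 and 0.097 m and y of fuse_3 in the frame of tray between -0.041 and 0.041 m and z of fuse_3 in the frame of tray between 0.04 and 0.052 m and x of fuse_4 in the frame of tray between -0.097 and 0.097 m and y of fuse_4 in the frame of tray between -0.041 and 0.041 m and z of fuse_4 in the frame of tray between 0.04 and 0.052 m and linear speed of each of fuse_1, fuse_2, fuse_3, fuse_4 below 0.03 m/s), for 0.3 s.
4. the knob is held at its stop again for 4 s, every fuse in the tray (value of joint discharge_knob above 0.9 rad and x of fuse_1 in the frame of tray between -0.097 and 0.097 m and y of fuse_1 in the frame of tray between -0.041 and 0.041 m and z of fuse_1 in the frame of tray between 0.04 and 0.052 m and angle between each of fuse_1, fuse_2, fuse_3, fuse_4's own y axis and vertical above 1.3 rad and x of fuse_2 in the frame of tray between -0.097 and 0.097 m and y of fuse_2 in the frame of tray between -0.041 and 0.041 m and z of fuse_2 in the frame of tray between 0.04 and 0.052 m and x of fuse_3 in the frame of tray between -0.097 and 0.097 m and y of fuse_3 in the frame of tray between -0.041 and 0.041 m and z of fuse_3 in the frame of tray between 0.04 and 0.052 m and x of fuse_4 in the frame of tray between -0.097 and 0.097 m and y of fuse_4 in the frame of tray between -0.041 and 0.041 m and z of fuse_4 in the frame of tray between 0.04 and 0.052 m), for 4 s.
5. the knob has sprung back again (value of joint discharge_knob below 0.1 rad), for 0.2 s.
At the end, for the whole second after the job is handed in: Every fuse lies inside the tray's walls, level within 0.27 rad, its axis 40 to 52 mm above the tray's underside, at rest; the tray stands flat on the bench; the knob is back under 0.1 rad (all of step 3 and value of joint discharge_knob below 0.1 rad and angle between tray's own z axis and vertical below 0.1 rad and height (world z) of tray between -0.01 and 0.01 m); the robot touches nothing.
It fails at once if the brass padlock is moved more than 60 mm (distance of padlock_brass from where it was at the start of the episode above 0.06 m).
It fails at once if the blue packet is moved more than 60 mm (distance of packet_blue from where it was at the start of the episode above 0.06 m).
It fails at once if the key blank is moved more than 60 mm (distance of key_blank_1 from where it was at the start of the episode above 0.06 m).
It fails at once if the hex key is moved more than 60 mm (distance of hex_key from where it was at the start of the episode above 0.06 m).
Of fuse_1, fuse_2, fuse_3, fuse_4 only 3 to 4 are there at a start; the rules pass over those that are not, and their reading is None.
At some moment in a run one of tray may be knocked a few centimetres aside while the robot is not near it.
Once in a run the grip may slacken for a moment while it holds something.
It also fails if it takes over 200 s, if anything falls off the work surface, if the arm or the gripper's body presses on something with over 40 N, if the wrist force passes 120 N, or if a joint passes its speed limit or range.

## Working session

There is one attempt and no reset: what is moved stays moved. The work goes in short steps, Python scripts to look and compute and a shell command to move; the robot and the scene stay as the last step left them, time stands still between calls to the robot, and variables do not carry over. Pictures are saved under pics/ and viewed, at most 14 in all, crops included, and the job is handed in when it is done.

```bash
ls; mkdir -p pics
cat > h.py <<'E'
import numpy as np, cv2
from scipy.spatial.transform import Rotation as R
from bench import env
def snap(n,f):
    m=env.camera_model(n); im=env.grab_frame(n); cv2.imwrite(f'pics/{f}.png',cv2.cvtColor(im,cv2.COLOR_RGB2BGR)); 
    np.save(f'pics/{f}.npy',m,allow_pickle=True); return im,m
def load(f): return np.load(f'pics/{f}.npy',allow_pickle=True).item()
def rot(m):
    o=np.array(m['orientation'],float)
    return o if o.shape==(3,3) else R.from_euler('xyz',o,degrees=True).as_matrix()
def ray(m,u,v):
    K=np.array([[m['fx'],0,m['cx']],[0,m['fy'],m['cy']],[0,0,1.]])
    p=cv2.undistortPoints(np.array([[[u,v]]],float),K,np.array(m['dist'],float))[0,0]
    return rot(m)@np.array([p[0],-p[1],-1.])
def at(m,u,v,z):
    d=ray(m,u,v); e=np.array(m['eye']); return (e+d*(z-e[2])/d[2])[:2]
def tool(dx,dy,dz):
    s=env.observe(); return 1000*R.from_euler('xyz',s['eef_rot'],degrees=True).inv().apply([dx,dy,dz])
E
python3 - <<'E'
from h import *
for n in('top','side','wrist'):
    im,m=snap(n,n+'0'); print(n,m)
print(env.observe(),env.tcp_to_grasp)
E
```

```text
pics
top {'fx': 409.3010021701406, 'fy': 409.3010021701406, 'cx': 280.51916945501415, 'cy': 209.6143439121892, 'dist': array([-0.05112385,  0.        ,  0.        ,  0.        ,  0.        ]), 'eye': array([0.40882994, 0.0691351 , 1.15302175]), 'orientation': array([  5.2605105 ,  -1.4337166 , -90.88495918])}
side {'fx': 441.2826227471272, 'fy': 441.2826227471272, 'cx': 280.40992195020146, 'cy': 205.6477100165068, 'dist': array([-0.09005273,  0.        ,  0.        ,  0.        ,  0.        ]), 'eye': array([ 0.08673684, -0.49481233,  1.07507966]), 'orientation': array([ 34.85181691,  -0.96227738, -37.70595424])}
wrist {'fx': 331.80875989894304, 'fy': 331.80875989894304, 'cx': 278.5789716050827, 'cy': 207.7444203991051, 'dist': array([-0.06610553,  0.        ,  0.        ,  0.        ,  0.        ]), 'eye': array([0.1796217 , 0.55073944, 0.37350147]), 'orientation': array([-16.7842335 ,   0.12786627,  64.71683555])}
{'time': 0.15, 'q': array([ 5.83661085e+01,  2.16522285e+01,  4.57942010e+00,  7.30163771e+01,
       -7.63488779e-04,  8.36807453e+01]), 'joint_vel': array([-0.03212708, -0.18623445,  0.24765214, -0.02084146, -0.02549911,
        0.11620135]), 'joint_efforts': array([ 1.10980218e-03, -4.64034462e+01,  2.70171136e+01,  1.39337275e-02,
       -9.20894286e-05,  7.45891839e-06]), 'eef_pos': array([0.2455963 , 0.51936335, 0.23056862]), 'eef_rot': array([-1.79911272e+02, -9.05764123e-03,  1.54685357e+02]), 'ft_force': array([ 0.19533249, -0.02398926, -0.14814774]), 'torque': array([ 0.03263255, -0.03824103, -0.02875959]), 'grip_force': 0.0, 'grip_width': 1.0011055958046282} -0.0187
```

View pics/top0.png

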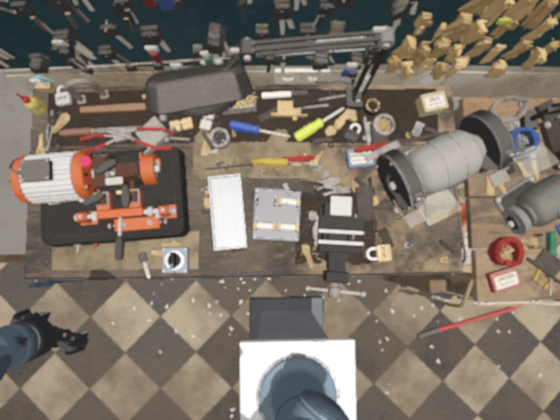

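View pics/side0.png

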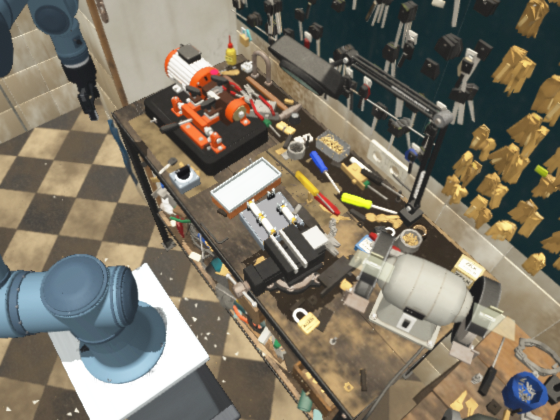

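The top view shows the switch box at about (175,260), the tray at (228,212) and the fuse board at (277,214). I'll enlarge that area.

Run:
```python
import cv2
a=cv2.imread('pics/top0.png'); cv2.imwrite('pics/tc.png',cv2.resize(a[165:280,155:310],None,fx=5,fy=5,interpolation=cv2.INTER_CUBIC))
b=cv2.imread('pics/side0.png'); cv2.imwrite('pics/sc.png',cv2.resize(b[150:270,165:325],None,fx=5,fy=5,interpolation=cv2.INTER_CUBIC))
```

```text
(no output)
```

View pics/tc.png

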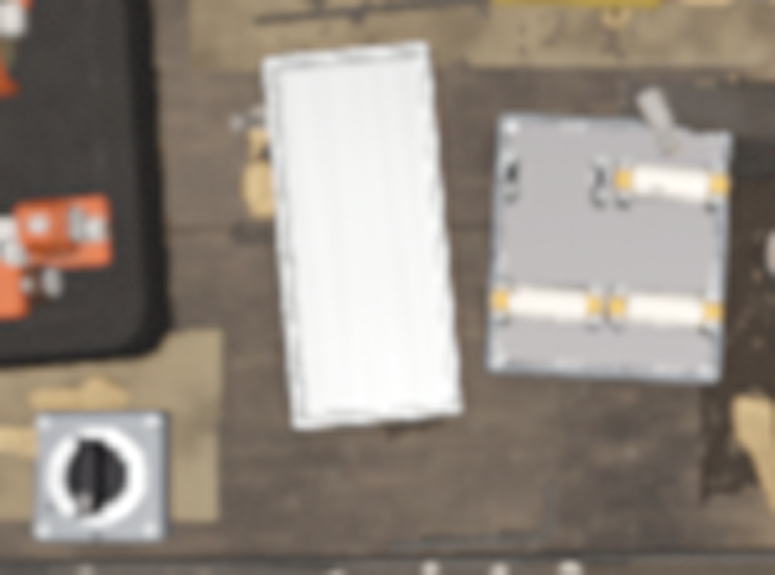

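View pics/sc.png

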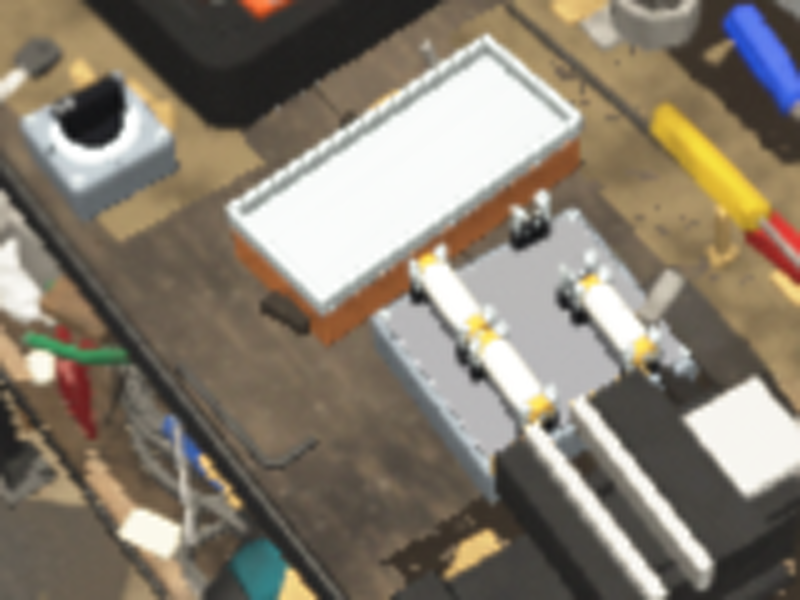

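The crops show three fuses: back right (673,183), front left (548,303) and front right (667,308) in top-crop pixels. The tray is left of the board, with its corners at (265,58), (428,43), (462,412) and (295,428). The knob is at (95,475), with its bar roughly along image-vertical.

Run:
```python
from h import *
m=load('top0')
T=lambda p,z:at(m,p[0]/5+155-.4,p[1]/5+165-.4,z)
for n,ps,z in [('box',[(37,413),(165,413),(165,540),(37,540)],.034),('tray',[(265,58),(428,43),(462,412),(295,428)],.05),('board',[(500,115),(732,132),(720,380),(488,370)],.034),('A',[(618,180),(728,185)],.06),('B',[(495,302),(602,304)],.06),('C',[(612,305),(722,312)],.06),('knob',[(98,440),(83,512)],.066)]:
    q=np.array([T(p,z) for p in ps]); print(n,q.round(3).tolist(),'c',q.mean(0).round(3))
M=load('side0');S=lambda p,z:at(M,p[0]/5+165-.4,p[1]/5+150-.4,z)
for n,ps,z in [('knob',[(120,82),(58,102)],.066),('A',[(582,270),(650,352)],.06),('B',[(428,255),(487,330)],.06),('C',[(483,340),(545,412)],.06),('tray',[(230,207),(488,40),(580,118),(325,305)],.05)]:
    q=np.array([S(p,z) for p in ps]); print(n,q.round(3).tolist(),'c',q.mean(0).round(3))
print(tool(.325-.246,.34-.519,-.0))
```

```text
box [[0.413, 0.363], [0.412, 0.294], [0.344, 0.293], [0.345, 0.363]] c [0.378 0.328]
tray [[0.604, 0.237], [0.611, 0.148], [0.411, 0.131], [0.403, 0.221]] c [0.507 0.184]
board [[0.573, 0.11], [0.562, -0.018], [0.426, -0.009], [0.433, 0.118]] c [0.499 0.05 ]
A [[0.533, 0.046], [0.53, -0.013]] c [0.532 0.017]
B [[0.469, 0.113], [0.467, 0.056]] c [0.468 0.084]
C [[0.466, 0.05], [0.462, -0.009]] c [0.464 0.021]
knob [[0.398, 0.322], [0.361, 0.33]] c [0.38  0.326]
knob [[0.4, 0.329], [0.363, 0.338]] c [0.381 0.333]
A [[0.538, 0.059], [0.534, -0.007]] c [0.536 0.026]
B [[0.475, 0.119], [0.472, 0.058]] c [0.473 0.089]
C [[0.466, 0.054], [0.465, -0.003]] c [0.466 0.025]
tray [[0.407, 0.222], [0.602, 0.235], [0.61, 0.153], [0.413, 0.132]] c [0.508 0.185]
[-147.95230335 -128.03157951    0.17487926]
```

```bash
cat >> h.py <<'E'
def to(x,y,z,yaw):
    s=env.observe(); A=R.from_euler('xyz',s['eef_rot'],degrees=True); B=R.from_euler('xyz',[180,0,yaw],degrees=True)
    print('shift',(1000*A.inv().apply(np.array([x,y,z])-s['eef_pos'])).round(1),'turn',(A.inv()*B).as_rotvec(degrees=True).round(2),'t',round(s['time'],1))
E
python3 -c "
from h import *
to(.380,.329,.15,168)"
```

```text
shift [-202.9 -114.5   80.7] turn [ -0.09  -0.02 -13.31] t 0.1
```

```bash
python3 -m inch '[[[-30,-17,8],[0,0,-3],0.6],[[-65,-37,20],[0,0,-6],0.6],[[-100,-57,32],[0,0,-9],0.6],[[-135,-77,50],[0,0,-12],0.6],[[-170,-96,66],[0,0,-13.3],0.6],[[-203,-114.5,81],[0,0,-13.3],0.6],[[-203,-114.5,81],[0,0,-13.3],0.6],[[-203,-114.5,81],[0,0,-13.3],0.6]]' 40
python3 -c "
from h import *
im,m=snap('wrist','w1'); print(env.observe()['eef_pos'],env.observe()['eef_rot'])"
```

```text
time: 0.82
eef_pos: [0.3805, 0.3271, 0.149]
eef_rot: [-179.9, -0.1, 167.7]
ft_force: [0.2, 0.4, 0.7]
grip_width: 0.599
grip_force: 0.0
[0.3802965  0.32877199 0.1498831 ] [-1.79969515e+02 -8.16880993e-02  1.67859924e+02]
```

View pics/w1.png

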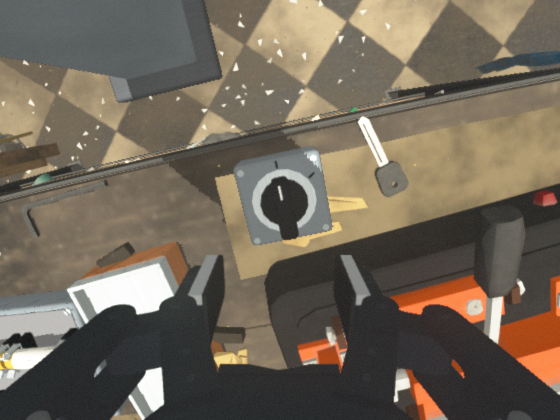

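The knob is at about (284,203), in front of the open fingers. A crop will give the bar angle.

Run:
```python
import cv2
a=cv2.imread('pics/w1.png')[140:255,225:340]; a=cv2.convertScaleAbs(a,alpha=2.2,beta=20); cv2.imwrite('pics/w1c.png',cv2.resize(a,None,fx=5,fy=5,interpolation=cv2.INTER_CUBIC))
```

```text
(no output)
```

View pics/w1c.png

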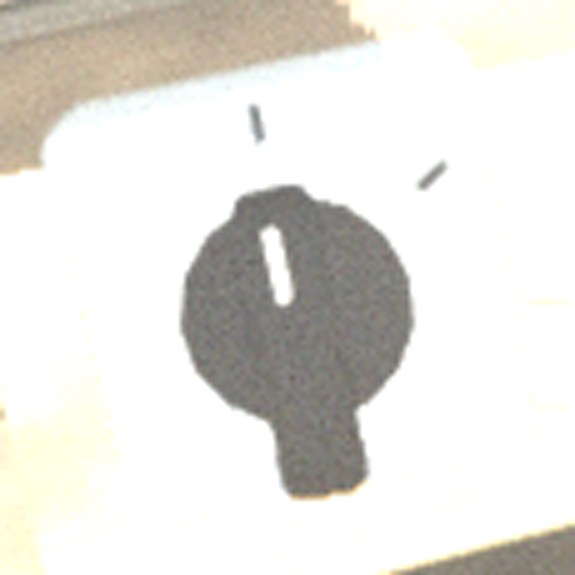

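The tick runs (268,230)–(285,300) and the bar's top ends are about (272,190) and (325,488) in the crop.

Run:
```python
from h import *
m=load('w1');T=lambda p:at(m,p[0]/5+225-.4,p[1]/5+140-.4,.066)
a,b,c,d=map(T,[(272,190),(325,488),(268,230),(285,300)])
print(a,b,(a+b)/2,np.linalg.norm(a-b));
for v in(a-b,c-d): print(np.degrees(np.arctan2(v[1],v[0])))
to(.380,.329,.048,168)
```

```text
[0.35417366 0.33273885] [0.3991007  0.33094251] [0.37663718 0.33184068] 0.04496294269828803
177.71033203079185
-178.90916155888925
shift [  0.2   0.2 101.9] turn [-0.03 -0.08 -0.14] t 0.9
```

```bash
python3 -c "
from h import *
to(.378,.331,.047,179)"
```

```text
shift [  2.6   1.7 102.9] turn [ -0.02  -0.08 -11.14] t 0.9
```

```bash
python3 -m inch '[[[2.6,1.7,20],[0,0,-6],0.5],[[2.6,1.7,50],[0,0,-11],0.5],[[2.6,1.7,80],[0,0,-11],0.5],[[2.6,1.7,95],[0,0,-11],0.5],[[2.6,1.7,103],[0,0,-11],0.5],[[2.6,1.7,103],[0,0,-11],0.2],[[2.6,1.7,103],[0,0,-11],0],[[2.6,1.7,103],[0,0,-11],0]]' 40
python3 -m inch '[[[0,0,0],[0,0,0],0],[[0,0,0],[0,0,0],0],[[0,0,0],[0,0,0],0],[[0,0,0],[0,0,0],0]]'
python3 -c "
from h import *
print(env.observe()['torque']);im,m=snap('wrist','w2')"
```

```text
time: 1.53
eef_pos: [0.3784, 0.3316, 0.0486]
eef_rot: [-179.9, 0.1, 179.0]
ft_force: [0.9, -2.5, -3.8]
grip_width: 0.143
grip_force: 39.7
time: 1.87
eef_pos: [0.3785, 0.3316, 0.0485]
eef_rot: [180.0, 0.1, 179.0]
ft_force: [-1.9, -4.1, 6.9]
grip_width: 0.146
grip_force: 41.0
[-0.853888    0.565237    0.00285852]
```

View pics/w2.png

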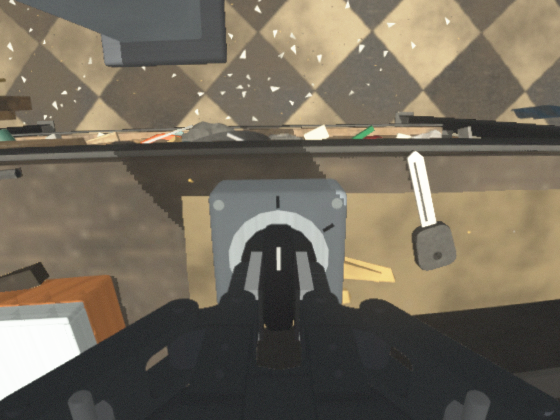

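The bar is pinched squarely, with its tick at (278,257) on the 0 mark. Next I twist it clockwise.

```bash
python3 -m inch '[[[0,0,0],[0,0,7],0],[[0,0,0],[0,0,14],0],[[0,0,0],[0,0,21],0],[[0,0,0],[0,0,28],0],[[0,0,0],[0,0,35],0],[[0,0,0],[0,0,42],0],[[0,0,0],[0,0,49],0],[[0,0,0],[0,0,56],0]]' 60
python3 -m inch '[[[0,0,0],[0,0,2],0],[[0,0,0],[0,0,2],0],[[0,0,0],[0,0,2],0],[[0,0,0],[0,0,2],0],[[0,0,0],[0,0,2],0],[[0,0,0],[0,0,2],0],[[0,0,0],[0,0,2],0],[[0,0,0],[0,0,2],0]]'
python3 -c "
from h import *
print(env.observe()['torque']);im,m=snap('wrist','w3')
cv2.imwrite('pics/w3c.png',cv2.cvtColor(im[150:350,130:430],cv2.COLOR_RGB2BGR))"
```

```text
time: 2.58
eef_pos: [0.3788, 0.3321, 0.0486]
eef_rot: [179.9, -0.0, 122.6]
ft_force: [-2.9, -4.1, 6.1]
grip_width: 0.137
grip_force: 62.7
time: 3.25
eef_pos: [0.3788, 0.3321, 0.0486]
eef_rot: [179.9, 0.0, 121.0]
ft_force: [-1.7, -3.2, 5.6]
grip_width: 0.131
grip_force: 62.9
[-0.67334827  0.40019981  0.34591067]
```

View pics/w3c.png

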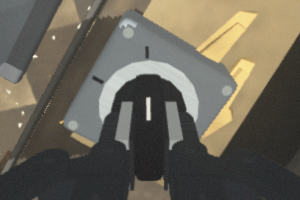

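The tick sits on the stop mark, at about (148,50) in the crop. I hold it there.

```bash
H='[[[0,0,0],[0,0,0],0],[[0,0,0],[0,0,0],0],[[0,0,0],[0,0,0],0],[[0,0,0],[0,0,0],0],[[0,0,0],[0,0,0],0],[[0,0,0],[0,0,0],0],[[0,0,0],[0,0,0],0],[[0,0,0],[0,0,0],0]]'; echo skip
python3 -m inch '[[[0,0,0],[0,0,0],0],[[0,0,0],[0,0,0],0],[[0,0,0],[0,0,0],0],[[0,0,0],[0,0,0],0],[[0,0,0],[0,0,0],0],[[0,0,0],[0,0,0],0],[[0,0,0],[0,0,0],0],[[0,0,0],[0,0,0],0]]' | grep -E 'time|rot|grip'
python3 -m inch '[[[0,0,0],[0,0,0],0],[[0,0,0],[0,0,0],0],[[0,0,0],[0,0,0],0],[[0,0,0],[0,0,0],0],[[0,0,0],[0,0,0],0],[[0,0,0],[0,0,0],0],[[0,0,0],[0,0,0],0],[[0,0,0],[0,0,0],0]]' | grep -E 'time|rot|grip'
python3 -m inch '[[[0,0,0],[0,0,0],0],[[0,0,0],[0,0,0],0],[[0,0,0],[0,0,0],0],[[0,0,0],[0,0,0],0],[[0,0,0],[0,0,0],0],[[0,0,0],[0,0,0],0],[[0,0,0],[0,0,0],0],[[0,0,0],[0,0,0],0]]' | grep -E 'time|rot|grip'
python3 -m inch '[[[0,0,0],[0,0,0],0],[[0,0,0],[0,0,0],0],[[0,0,0],[0,0,0],0],[[0,0,0],[0,0,0],0],[[0,0,0],[0,0,0],0],[[0,0,0],[0,0,0],0],[[0,0,0],[0,0,0],0],[[0,0,0],[0,0,0],0]]' | grep -E 'time|rot|grip'
python3 -m inch '[[[0,0,0],[0,0,0],0],[[0,0,0],[0,0,0],0],[[0,0,0],[0,0,0],0],[[0,0,0],[0,0,0],0],[[0,0,0],[0,0,0],0],[[0,0,0],[0,0,0],0],[[0,0,0],[0,0,0],0],[[0,0,0],[0,0,0],0]]' | grep -E 'time|rot|grip'
python3 -m inch '[[[0,0,0],[0,0,0],0],[[0,0,0],[0,0,0],0],[[0,0,0],[0,0,0],0],[[0,0,0],[0,0,0],0],[[0,0,0],[0,0,0],0],[[0,0,0],[0,0,0],0],[[0,0,0],[0,0,0],0],[[0,0,0],[0,0,0],0]]' | grep -E 'time|rot|grip'
python3 -m inch '[[[0,0,0],[0,0,0],0],[[0,0,0],[0,0,0],0],[[0,0,0],[0,0,0],0],[[0,0,0],[0,0,0],0],[[0,0,0],[0,0,0],0],[[0,0,0],[0,0,0],0],[[0,0,0],[0,0,0],0],[[0,0,0],[0,0,0],0]]' | grep -E 'time|rot|grip'
python3 -c "
from h import *
print(env.observe()['torque'])"
```

```text
skip
time: 3.97
eef_rot: [179.9, -0.0, 121.0]
grip_width: 0.136
grip_force: 62.9
time: 4.63
eef_rot: [179.9, 0.0, 121.0]
grip_width: 0.136
grip_force: 62.9
time: 5.3
eef_rot: [179.9, 0.0, 121.0]
grip_width: 0.134
grip_force: 62.9
time: 5.97
eef_rot: [179.9, 0.0, 121.0]
grip_width: 0.136
grip_force: 62.9
time: 6.63
eef_rot: [179.9, 0.0, 121.0]
grip_width: 0.135
grip_force: 62.9
time: 7.3
eef_rot: [179.9, 0.0, 121.0]
grip_width: 0.13
grip_force: 62.9
time: 7.97
eef_rot: [179.9, -0.0, 121.0]
grip_width: 0.132
grip_force: 62.9
[-0.70933197  0.30237488  0.39480731]
```

```bash
python3 -m inch '[[[0,0,0],[0,0,0],0.7],[[0,0,0],[0,0,0],0.7],[[0,0,0],[0,0,0],0.7],[[0,0,0],[0,0,0],0.7],[[0,0,-30],[0,0,0],0.7],[[0,0,-70],[0,0,0],0.6],[[0,0,-100],[0,0,0],0.6],[[0,0,-110],[0,0,0],0.6]]'
python3 -c "
from h import *
im,m=snap('wrist','w4')
cv2.imwrite('pics/w4c.png',cv2.cvtColor(im[100:300,130:430],cv2.COLOR_RGB2BGR))
to(.467,.084,.16,86.5)"
```

```text
time: 8.63
eef_pos: [0.3808, 0.3337, 0.1623]
eef_rot: [179.5, -0.1, 121.0]
ft_force: [0.7, -0.2, 0.0]
grip_width: 0.601
grip_force: 0.0
shift [-258.4  -55.     1.6] turn [ 0.49 -0.2  34.49] t 8.7
```

View pics/w4c.png

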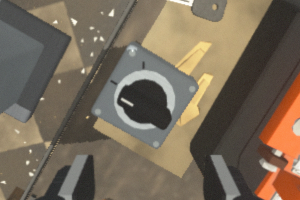

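The knob has sprung back: the tick at about (125,100) points at the 0 mark. On to the fuse board.

```bash
python3 -m inch '[[[-30,-6,0],[0,0,5],0.6],[[-65,-13,0],[0,0,10],0.6],[[-100,-21,0],[0,0,15],0.6],[[-135,-28,0],[0,0,20],0.6],[[-170,-36,0],[0,0,25],0.6],[[-205,-43,0],[0,0,30],0.6],[[-240,-51,0],[0,0,34.5],0.6],[[-258.4,-55,0],[0,0,34.5],0.6]]'
python3 -c "
from h import *
im,m=snap('wrist','w5')
cv2.imwrite('pics/w5.png',cv2.resize(cv2.cvtColor(im[80:400,60:460],cv2.COLOR_RGB2BGR),None,fx=1.8,fy=1.8))
print(env.observe()['eef_pos'],env.observe()['eef_rot'])"
```

```text
time: 9.35
eef_pos: [0.4645, 0.0787, 0.156]
eef_rot: [-180.0, 0.1, 86.2]
ft_force: [-0.3, 0.3, -0.4]
grip_width: 0.597
grip_force: 0.0
[0.46547709 0.07706165 0.15600453] [1.79993901e+02 1.52903161e-01 8.61630662e+01]
```

View pics/w5.png

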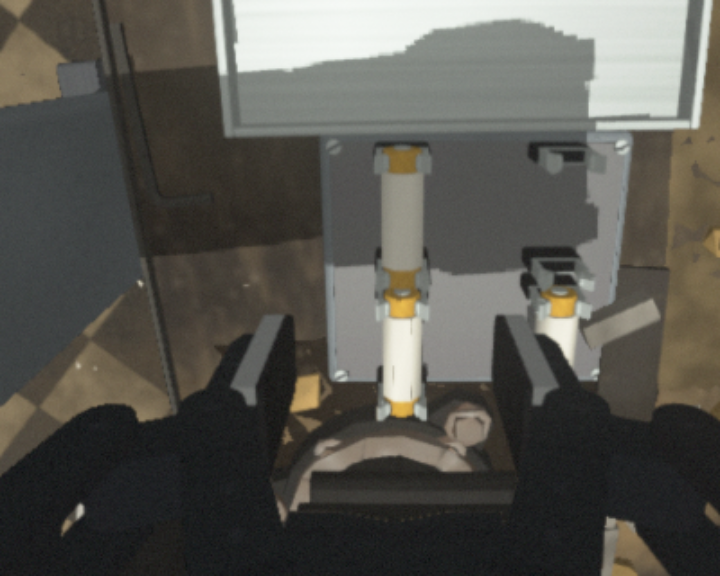

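Wrist view: front-left fuse from (403,147) to (400,288), front-right from (402,292) to (402,414), back-right cap at (561,300). The tray's near corners are (222,135) and (697,128).

Run:
```python
from h import *
m=load('w5')
T=lambda p,z:at(m,p[0]/1.8+60-.3,p[1]/1.8+80-.3,z)
for n,ps,z in [('B',[(403,148),(400,288)],.06),('C',[(402,292),(402,416)],.06),('Acap',[(561,292),(561,316)],.065),('tray',[(222,135),(697,128)],.05)]:
    q=np.array([T(p,z) for p in ps]); print(n,q.round(4).tolist(),'c',q.mean(0).round(4))
to(.467,.084,.048,86.5)
```

```text
B [[0.4709, 0.1141], [0.4659, 0.0537]] c [0.4684 0.0839]
C [[0.4666, 0.0518], [0.4628, -0.0104]] c [0.4647 0.0207]
Acap [[0.5341, 0.0493], [0.5344, 0.0381]] c [0.5343 0.0437]
tray [[0.3958, 0.1231], [0.5953, 0.1133]] c [0.4955 0.1182]
shift [  7.3   1.  108. ] turn [ 0.01  0.15 -0.34] t 9.4
```

The tray has been knocked to about (0.4975, 0.162), yaw −3°. I pick the front-left fuse.

```bash
python3 -m inch '[[[7.2,2,30],[0,0,0],0.6],[[7.2,2,65],[0,0,0],0.6],[[7.2,2,95],[0,0,0],0.6],[[7.2,2,109],[0,0,0],0.6],[[7.2,2,109],[0,0,0],0.3],[[7.2,2,109],[0,0,0],0],[[7.2,2,109],[0,0,0],0],[[7.2,2,109],[0,0,0],0]]' 70
python3 -m inch '[[[0,0,0],[0,0,0],0],[[0,0,0],[0,0,0],0],[[0,0,0],[0,0,0],0]]'
```

```text
time: 10.07
eef_pos: [0.4682, 0.0891, 0.0494]
eef_rot: [179.8, -0.0, 86.5]
ft_force: [2.1, 0.5, -3.9]
grip_width: 0.188
grip_force: 68.4
time: 10.32
eef_pos: [0.4681, 0.0891, 0.0492]
eef_rot: [179.8, -0.0, 86.5]
ft_force: [2.9, -0.3, -2.3]
grip_width: 0.191
grip_force: 68.6
```

```bash
python3 -m inch '[[[0,0,-4],[0,0,0],0],[[0,0,-8],[0,0,0],0],[[0,0,-12],[0,0,0],0],[[0,0,-16],[0,0,0],0],[[0,0,-25],[0,0,0],0],[[0,0,-40],[0,0,0],0],[[0,0,-60],[0,0,0],0],[[0,0,-60],[0,0,0],0]]'
python3 -m inch '[[[0,0,0],[0,0,0],0],[[0,0,0],[0,0,0],0]]'
python3 -c "
from h import *
im,m=snap('wrist','w6')
cv2.imwrite('pics/w6.png',cv2.cvtColor(im[:,:],cv2.COLOR_RGB2BGR))
to(.450,.165,.1,87);to(.450,.165,.042,87)"
```

```text
time: 10.98
eef_pos: [0.4679, 0.0892, 0.112]
eef_rot: [179.8, -0.0, 86.5]
ft_force: [0.3, 0.0, -0.8]
grip_width: 0.186
grip_force: 70.0
time: 11.15
eef_pos: [0.4658, 0.089, 0.1082]
eef_rot: [-180.0, -0.0, 86.5]
ft_force: [-0.1, -0.3, -0.7]
grip_width: 0.186
grip_force: 70.0
shift [ 75.  -20.1   7.7] turn [-0.1   0.   -0.51] t 11.2
shift [ 75.  -20.   65.7] turn [-0.1   0.   -0.51] t 11.2
```

View pics/w6.png

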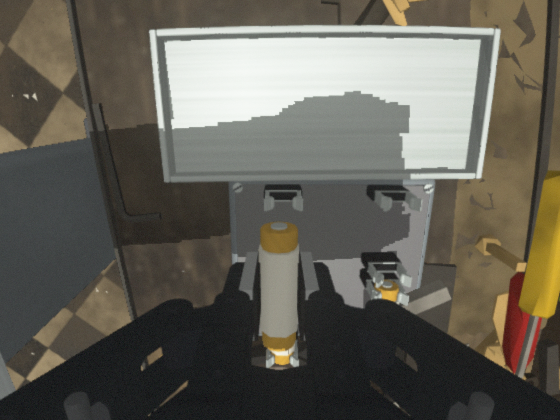

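The fuse is held at (279,285). The tray's rim corners are (151,31), (499,31), (483,178) and (166,181).

Run:
```python
from h import *
m=load('w6')
q=np.array([at(m,u,v,.05) for u,v in [(151,31),(499,31),(483,178),(166,181)]]); print(q.round(4).tolist(),q.mean(0))
v=q[1]-q[0]+q[2]-q[3]; a=np.arctan2(v[1],v[0]); print(np.degrees(a)); c=q.mean(0)
for d in(-.06,0,.06): print(c+d*np.array([np.cos(a),np.sin(a)]))
```

```text
[[0.402, 0.2091], [0.5993, 0.1993], [0.5975, 0.1133], [0.3981, 0.1231]] [0.49921857 0.16122426]
-2.8389838142571664
[0.43929221 0.16419602]
[0.49921857 0.16122426]
[0.55914493 0.1582525 ]
```

```bash
python3 -m inch '[[[25,-10,0],[0,0,0],0],[[55,-22,0],[0,0,0],0],[[79,-30,0],[0,0,0],0],[[79,-30,25],[0,0,0],0],[[79,-30,50],[0,0,0],0],[[79,-30,62],[0,0,0],0],[[79,-30,67],[0,0,0],0],[[79,-30,67],[0,0,0],0]]'
python3 -m inch '[[[0,0,0],[0,0,0],0],[[0,0,0],[0,0,0],0]]'
```

```text
time: 11.87
eef_pos: [0.4392, 0.1692, 0.0394]
eef_rot: [-179.7, 0.1, 86.5]
ft_force: [1.3, 0.0, 0.5]
grip_width: 0.191
grip_force: 70.0
time: 12.03
eef_pos: [0.4422, 0.1697, 0.042]
eef_rot: [179.9, -0.0, 86.5]
ft_force: [0.5, 0.3, 0.3]
grip_width: 0.183
grip_force: 70.0
```

```bash
python3 -m inch '[[[0,0,3],[0,0,0],0],[[0,0,3],[0,0,0],0.3],[[0,0,3],[0,0,0],0.4],[[0,0,3],[0,0,0],0.5],[[0,0,3],[0,0,0],0.5],[[0,0,-20],[0,0,0],0.5],[[0,0,-55],[0,0,0],0.5],[[0,0,-75],[0,0,0],0.5]]'
python3 -c "
from h import *
to(.4645,.021,.12,86)"
```

```text
time: 12.7
eef_pos: [0.442, 0.1698, 0.1187]
eef_rot: [179.9, -0.0, 86.5]
ft_force: [1.1, 0.5, 0.3]
grip_width: 0.504
grip_force: 0.0
shift [-147.1   31.6   -1.4] turn [ 0.08 -0.03  0.49] t 12.7
```

```bash
python3 -m inch '[[[-30,7,-10],[0,0,0.5],0.5],[[-65,14,-20],[0,0,0.5],0.5],[[-100,22,-20],[0,0,0.5],0.5],[[-130,29,-20],[0,0,0.5],0.5],[[-143,31.6,-20],[0,0,0.5],0.5],[[-143,31.6,-20],[0,0,0.5],0.5],[[-143,31.6,-20],[0,0,0.5],0.5]]'
python3 -c "
from h import *
to(.4648,.025,.048,86)
im,m=snap('wrist','w7')
cv2.imwrite('pics/w7.png',cv2.cvtColor(im[:,:],cv2.COLOR_RGB2BGR))
"
```

```text
time: 13.28
eef_pos: [0.4642, 0.0246, 0.1363]
eef_rot: [-180.0, -0.0, 85.9]
ft_force: [0.4, 0.2, -0.1]
grip_width: 0.502
grip_force: 0.0
shift [ 0.4  0.5 88.3] turn [-0.   -0.04 -0.12] t 13.3
```

View pics/w7.png

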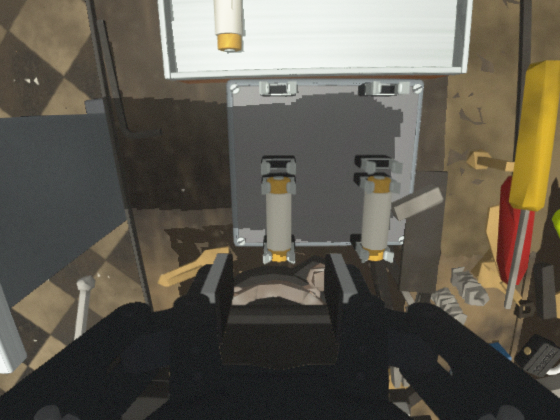

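The first fuse lies in the tray at (228,20). Fuse C runs (278,177)–(280,262) and fuse A (379,178)–(374,260).

Run:
```python
from h import *
m=load('w7')
for a,b in[((278,176),(280,262)),((379,177),(374,261))]: print(at(m,*a,.06),at(m,*b,.06))
print(at(m,167,78,.05),at(m,467,73,.05), at(m,228,45,.0445))
```

```text
[0.46647497 0.05390244] [ 0.4633651  -0.00957316]
[0.53457535 0.04848395] [ 0.53199799 -0.01390398]
[0.39829737 0.12265648] [0.59647474 0.1129279 ] [0.43984458 0.14034355]
```

```bash
python3 -m inch '[[[0.4,0.5,30],[0,0,0],0.5],[[0.4,0.5,60],[0,0,0],0.5],[[0.4,0.5,80],[0,0,0],0.5],[[0.4,0.5,88],[0,0,0],0.5],[[0.4,0.5,88],[0,0,0],0.3],[[0.4,0.5,88],[0,0,0],0],[[0.4,0.5,88],[0,0,0],0],[[0.4,0.5,88],[0,0,0],0]]' 70
python3 -m inch '[[[0,0,0],[0,0,0],0],[[0,0,0],[0,0,0],0],[[0,0,0],[0,0,0],0]]'
```

```text
time: 14.0
eef_pos: [0.4647, 0.026, 0.0491]
eef_rot: [180.0, -0.1, 86.0]
ft_force: [-1.7, 0.9, -2.0]
grip_width: 0.185
grip_force: 68.4
time: 14.25
eef_pos: [0.4648, 0.0258, 0.0489]
eef_rot: [180.0, -0.1, 86.0]
ft_force: [-4.0, 2.9, 4.0]
grip_width: 0.184
grip_force: 68.8
```

```bash
python3 -m inch '[[[0,0,-4],[0,0,0],0],[[0,0,-8],[0,0,0],0],[[0,0,-12],[0,0,0],0],[[0,0,-16],[0,0,0],0],[[0,0,-25],[0,0,0],0],[[0,0,-40],[0,0,0],0],[[0,0,-62],[0,0,0],0],[[0,0,-62],[0,0,0],0]]'
python3 -m inch '[[[0,0,0],[0,0,0],0],[[0,0,0],[0,0,0],0]]'
python3 -c "
from h import *
to(.499,.165,.039,87)"
```

```text
time: 14.92
eef_pos: [0.4691, 0.0248, 0.1156]
eef_rot: [179.4, 0.0, 86.0]
ft_force: [1.1, 0.0, 0.0]
grip_width: 0.187
grip_force: 69.8
time: 15.08
eef_pos: [0.4657, 0.0251, 0.1111]
eef_rot: [179.9, 0.0, 86.0]
ft_force: [-0.8, -0.7, -0.0]
grip_width: 0.185
grip_force: 69.8
shift [141.9  23.2  72.1] turn [ 0.14  0.01 -1.02] t 15.1
```

```bash
python3 -m inch '[[[25,4,-5],[0,0,0],0],[[60,10,-5],[0,0,-1],0],[[95,16,-5],[0,0,-1],0],[[125,21,0],[0,0,-1],0],[[142,23.5,10],[0,0,-1],0],[[142,23.5,40],[0,0,-1],0],[[142,23.5,60],[0,0,-1],0],[[142,23.5,68],[0,0,-1],0]]'
python3 -m inch '[[[0,0,0],[0,0,0],0],[[0,0,0],[0,0,0],0]]'
python3 -c "
from h import *
im,m=snap('wrist','w8')
cv2.imwrite('pics/w8.png',cv2.cvtColor(im[:,:],cv2.COLOR_RGB2BGR))"
```

```text
time: 15.75
eef_pos: [0.4952, 0.1652, 0.0387]
eef_rot: [-179.7, 0.1, 87.0]
ft_force: [-0.8, -0.6, -1.1]
grip_width: 0.187
grip_force: 69.8
time: 15.92
eef_pos: [0.4976, 0.165, 0.042]
eef_rot: [-179.9, 0.0, 87.0]
ft_force: [0.5, -0.4, -0.3]
grip_width: 0.185
grip_force: 69.8
```

View pics/w8.png

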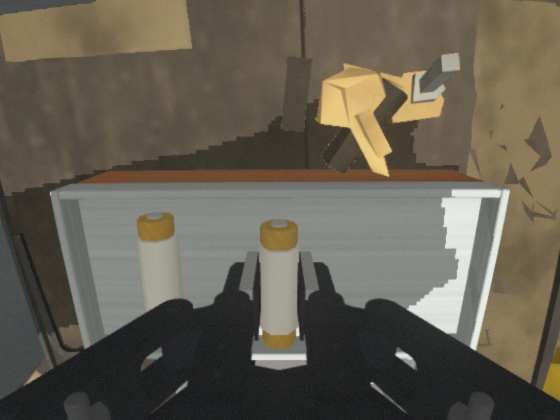

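Fuse C is over the tray middle at (279,285), and the first fuse lies flat on the left at (160,270). I release.

```bash
python3 -m inch '[[[0,0,3],[0,0,0],0],[[0,0,3],[0,0,0],0.3],[[0,0,3],[0,0,0],0.4],[[0,0,3],[0,0,0],0.4],[[0,0,3],[0,0,0],0.4],[[0,0,-20],[0,0,0],0.5],[[0,0,-55],[0,0,0],0.5],[[0,0,-80],[0,0,0],0.5]]'
python3 -c "
from h import *
to(.533,.021,.13,86)"
```

```text
time: 16.63
eef_pos: [0.498, 0.1653, 0.1241]
eef_rot: [180.0, -0.0, 87.0]
ft_force: [1.2, 0.5, -0.2]
grip_width: 0.496
grip_force: 0.0
shift [-142.3   42.5   -5.9] turn [ 0.01 -0.01  0.99] t 16.6
```

```bash
python3 -m inch '[[[-30,9,-5],[0,0,0.5],0.5],[[-65,20,-5],[0,0,1],0.5],[[-100,30,-5],[0,0,1],0.5],[[-130,39,-5],[0,0,1],0.5],[[-142,42.5,-5],[0,0,1],0.5],[[-142,42.5,-5],[0,0,1],0.5],[[-142,42.5,-5],[0,0,1],0.5]]'
python3 -c "
from h import *
to(.5332,.021,.048,86)"
```

```text
time: 17.22
eef_pos: [0.533, 0.0213, 0.1273]
eef_rot: [-180.0, -0.1, 85.9]
ft_force: [-0.8, 0.5, 0.1]
grip_width: 0.497
grip_force: 0.0
shift [-0.4  0.3 79.3] turn [-0.02 -0.06 -0.08] t 17.2
```

```bash
python3 -m inch '[[[0,0,20],[0,0,0],0.5],[[0,0,40],[0,0,0],0.5],[[0,0,60],[0,0,0],0.5],[[0,0,72],[0,0,0],0.5],[[0,0,79],[0,0,0],0.5],[[0,0,79],[0,0,0],0.2],[[0,0,79],[0,0,0],0],[[0,0,79],[0,0,0],0]]' 70
python3 -m inch '[[[0,0,0],[0,0,0],0],[[0,0,0],[0,0,0],0],[[0,0,0],[0,0,0],0],[[0,0,0],[0,0,0],0]]'
```

```text
time: 17.88
eef_pos: [0.5326, 0.0222, 0.0488]
eef_rot: [-180.0, -0.0, 86.0]
ft_force: [-2.1, 1.3, -1.9]
grip_width: 0.186
grip_force: 68.3
time: 18.22
eef_pos: [0.5327, 0.0221, 0.0487]
eef_rot: [-180.0, -0.1, 86.0]
ft_force: [-4.2, 4.2, 3.1]
grip_width: 0.191
grip_force: 68.6
```

```bash
python3 -m inch '[[[0,0,-4],[0,0,0],0],[[0,0,-8],[0,0,0],0],[[0,0,-12],[0,0,0],0],[[0,0,-16],[0,0,0],0],[[0,0,-25],[0,0,0],0],[[0,0,-40],[0,0,0],0],[[0,0,-65],[0,0,0],0],[[0,0,-65],[0,0,0],0]]'
python3 -m inch '[[[0,0,0],[0,0,0],0],[[0,0,0],[0,0,0],0]]'
python3 -c "
from h import *
to(.557,.163,.039,87)
im,m=snap('wrist','w9')
cv2.imwrite('pics/w9.png',cv2.cvtColor(im[:,:],cv2.COLOR_RGB2BGR))"
```

```text
time: 18.88
eef_pos: [0.5381, 0.0206, 0.1198]
eef_rot: [179.3, 0.0, 86.0]
ft_force: [0.4, 0.5, 0.9]
grip_width: 0.182
grip_force: 69.9
time: 19.05
eef_pos: [0.5343, 0.021, 0.1144]
eef_rot: [179.8, 0.0, 86.0]
ft_force: [0.0, 0.3, -0.7]
grip_width: 0.183
grip_force: 69.9
shift [143.3  12.4  75.4] turn [ 0.18  0.02 -1.03] t 19.1
```

View pics/w9.png

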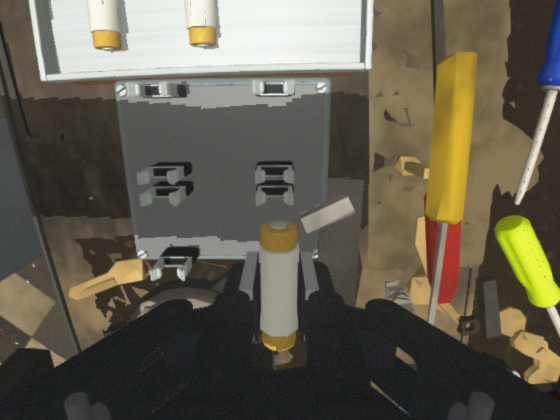

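The last fuse is held at (279,285). The two others lie in the tray at (106,30) and (202,30), and the tray hasn't moved.

```bash
python3 -m inch '[[[25,2,-5],[0,0,0],0],[[60,5,-5],[0,0,-1],0],[[95,8,-5],[0,0,-1],0],[[125,11,0],[0,0,-1],0],[[143,13,10],[0,0,-1],0],[[143,13,40],[0,0,-1],0],[[143,13,62],[0,0,-1],0],[[143,13,71],[0,0,-1],0]]'
python3 -m inch '[[[0,0,2],[0,0,0],0],[[0,0,3],[0,0,0],0],[[0,0,3],[0,0,0],0.3],[[0,0,3],[0,0,0],0.4],[[0,0,3],[0,0,0],0.4],[[0,0,3],[0,0,0],0.4]]'
python3 -m inch '[[[0,0,-15],[0,0,0],0.5],[[0,0,-45],[0,0,0],0.5],[[0,0,-80],[0,0,0],0.5],[[0,0,-110],[0,0,0],0.5],[[0,0,-120],[0,0,0],0.5]]'
python3 -c "
from h import *
to(.3785,.3320,.16,179)
im,m=snap('wrist','w10')
cv2.imwrite('pics/w10.png',cv2.cvtColor(im[:,:],cv2.COLOR_RGB2BGR))"
```

```text
time: 19.77
eef_pos: [0.5529, 0.163, 0.0382]
eef_rot: [-179.6, 0.1, 87.0]
ft_force: [-1.6, -1.1, -1.9]
grip_width: 0.186
grip_force: 69.9
time: 20.27
eef_pos: [0.5571, 0.163, 0.0405]
eef_rot: [179.9, -0.0, 87.0]
ft_force: [0.8, -0.4, 0.3]
grip_width: 0.403
grip_force: 0.0
time: 20.68
eef_pos: [0.559, 0.1635, 0.1652]
eef_rot: [179.5, -0.1, 87.0]
ft_force: [0.7, 1.3, 0.3]
grip_width: 0.501
grip_force: 0.0
shift [ 158.7 -189.2    3.9] turn [  0.47   0.3  -92.01] t 20.7
```

View pics/w10.png

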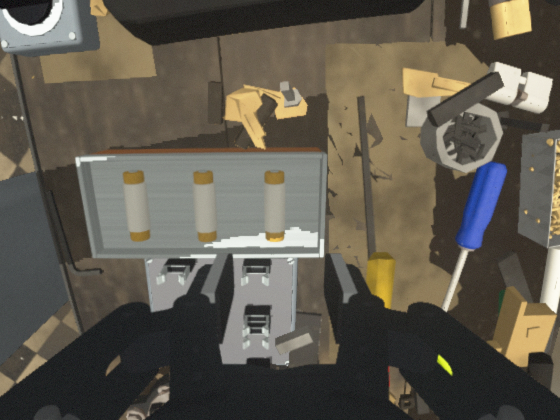

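All three fuses lie flat and apart in the tray, at (136,205), (204,205) and (275,205). Back to the knob for the second twist.

```bash
python3 -m inch '[[[5,-35,0],[0,0,-7],0.5],[[10,-75,0],[0,0,-14],0.5],[[15,-115,0],[0,0,-21],0.5],[[25,-150,0],[0,0,-28],0.5],[[50,-172,0],[0,0,-35],0.5],[[85,-187,0],[0,0,-42],0.5],[[120,-189,0],[0,0,-49],0.5],[[150,-189,0],[0,0,-56],0.5]]' | grep -E 'time|eef|force'
python3 -c "
from h import *
to(.3785,.3320,.15,179)"
```

```text
time: 21.4
eef_pos: [0.3732, 0.3241, 0.1586]
eef_rot: [-180.0, -0.0, 143.4]
ft_force: [1.0, -0.3, 0.1]
grip_force: 0.0
shift [0.5 9.5 8.6] turn [-3.00e-02 -5.00e-02 -3.56e+01] t 21.4
```

```bash
python3 -m inch '[[[0.5,9.5,8],[0,0,-7],0.5],[[0.5,9.5,8],[0,0,-14],0.5],[[0.5,9.5,8],[0,0,-21],0.5],[[0.5,9.5,8],[0,0,-28],0.5],[[0.5,9.5,8],[0,0,-35.6],0.5],[[0.5,9.5,8],[0,0,-35.6],0.5],[[0.5,9.5,8],[0,0,-35.6],0.5],[[0.5,9.5,8],[0,0,-35.6],0.5]]' | grep -E 'time|eef|force'
python3 -c "
from h import *
to(.3785,.3320,.048,179)"
```

```text
time: 22.07
eef_pos: [0.3802, 0.3304, 0.1508]
eef_rot: [-180.0, -0.0, 178.4]
ft_force: [0.3, -0.8, -0.2]
grip_force: 0.0
shift [  1.7   1.6 102.8] turn [-0.02 -0.04 -0.57] t 22.1
```

```bash
python3 -m inch '[[[1.7,-1.6,30],[0,0,-0.5],0.5],[[1.7,-1.6,65],[0,0,-0.5],0.5],[[1.7,-1.6,90],[0,0,-0.5],0.5],[[1.7,-1.6,102],[0,0,-0.5],0.5],[[1.7,-1.6,102],[0,0,-0.5],0.5],[[1.7,-1.6,102],[0,0,-0.5],0.2],[[1.7,-1.6,102],[0,0,-0.5],0],[[1.7,-1.6,102],[0,0,-0.5],0]]' 40
python3 -m inch '[[[0,0,0],[0,0,0],0],[[0,0,0],[0,0,0],0],[[0,0,0],[0,0,0],0],[[0,0,0],[0,0,0],0]]' 60
```

```text
time: 22.73
eef_pos: [0.3799, 0.3313, 0.0508]
eef_rot: [179.7, 0.1, 179.1]
ft_force: [-0.3, 5.4, -1.6]
grip_width: 0.139
grip_force: 43.5
time: 23.07
eef_pos: [0.3799, 0.3312, 0.0509]
eef_rot: [179.7, 0.1, 179.1]
ft_force: [-0.8, 4.9, 0.2]
grip_width: 0.132
grip_force: 63.3
```

```bash
python3 -m inch '[[[0,1.5,0],[0,0,7],0],[[0,1.5,0],[0,0,14],0],[[0,1.5,0],[0,0,21],0],[[0,1.5,0],[0,0,28],0],[[0,1.5,0],[0,0,35],0],[[0,1.5,0],[0,0,42],0],[[0,1.5,0],[0,0,49],0],[[0,1.5,0],[0,0,56],0]]' 70
python3 -m inch '[[[0,0,0],[0,0,2],0],[[0,0,0],[0,0,2],0],[[0,0,0],[0,0,2],0],[[0,0,0],[0,0,2],0],[[0,0,0],[0,0,2],0],[[0,0,0],[0,0,2],0],[[0,0,0],[0,0,2],0],[[0,0,0],[0,0,2],0]]'
python3 -c "
from h import *
print(env.observe()['torque'])"
```

```text
time: 23.73
eef_pos: [0.3795, 0.3307, 0.0509]
eef_rot: [179.9, 0.0, 122.7]
ft_force: [-2.6, 0.1, 5.3]
grip_width: 0.135
grip_force: 70.5
time: 24.4
eef_pos: [0.3794, 0.3307, 0.0509]
eef_rot: [179.9, 0.0, 121.2]
ft_force: [-1.2, 0.1, 6.2]
grip_width: 0.134
grip_force: 70.8
[-0.38453492  0.50931474  0.35802421]
```

The torque matches the first time at the stop. I hold.

```bash
python3 -m inch '[[[0,0,0],[0,0,0],0],[[0,0,0],[0,0,0],0],[[0,0,0],[0,0,0],0],[[0,0,0],[0,0,0],0],[[0,0,0],[0,0,0],0],[[0,0,0],[0,0,0],0],[[0,0,0],[0,0,0],0],[[0,0,0],[0,0,0],0]]' | grep -E 'rot|grip'
python3 -m inch '[[[0,0,0],[0,0,0],0],[[0,0,0],[0,0,0],0],[[0,0,0],[0,0,0],0],[[0,0,0],[0,0,0],0],[[0,0,0],[0,0,0],0],[[0,0,0],[0,0,0],0],[[0,0,0],[0,0,0],0],[[0,0,0],[0,0,0],0]]' | grep -E 'rot|grip'
python3 -m inch '[[[0,0,0],[0,0,0],0],[[0,0,0],[0,0,0],0],[[0,0,0],[0,0,0],0],[[0,0,0],[0,0,0],0],[[0,0,0],[0,0,0],0],[[0,0,0],[0,0,0],0],[[0,0,0],[0,0,0],0],[[0,0,0],[0,0,0],0]]' | grep -E 'rot|grip'
python3 -m inch '[[[0,0,0],[0,0,0],0],[[0,0,0],[0,0,0],0],[[0,0,0],[0,0,0],0],[[0,0,0],[0,0,0],0],[[0,0,0],[0,0,0],0],[[0,0,0],[0,0,0],0],[[0,0,0],[0,0,0],0],[[0,0,0],[0,0,0],0]]' | grep -E 'rot|grip'
python3 -m inch '[[[0,0,0],[0,0,0],0],[[0,0,0],[0,0,0],0],[[0,0,0],[0,0,0],0],[[0,0,0],[0,0,0],0],[[0,0,0],[0,0,0],0],[[0,0,0],[0,0,0],0],[[0,0,0],[0,0,0],0],[[0,0,0],[0,0,0],0]]' | grep -E 'rot|grip'
python3 -m inch '[[[0,0,0],[0,0,0],0],[[0,0,0],[0,0,0],0],[[0,0,0],[0,0,0],0],[[0,0,0],[0,0,0],0],[[0,0,0],[0,0,0],0],[[0,0,0],[0,0,0],0],[[0,0,0],[0,0,0],0],[[0,0,0],[0,0,0],0]]' | grep -E 'rot|grip'
python3 -m inch '[[[0,0,0],[0,0,0],0],[[0,0,0],[0,0,0],0],[[0,0,0],[0,0,0],0],[[0,0,0],[0,0,0],0],[[0,0,0],[0,0,0],0],[[0,0,0],[0,0,0],0],[[0,0,0],[0,0,0],0],[[0,0,0],[0,0,0],0]]' | grep -E 'time|rot|grip'
python3 -c "
from h import *
print(env.observe()['torque'])"
```

```text
eef_rot: [179.9, 0.0, 121.2]
grip_width: 0.131
grip_force: 70.8
eef_rot: [179.9, 0.0, 121.2]
grip_width: 0.13
grip_force: 70.8
eef_rot: [179.9, 0.0, 121.2]
grip_width: 0.127
grip_force: 70.8
eef_rot: [179.9, 0.0, 121.2]
grip_width: 0.13
grip_force: 70.8
eef_rot: [179.9, 0.0, 121.2]
grip_width: 0.129
grip_force: 70.8
eef_rot: [179.9, 0.0, 121.2]
grip_width: 0.133
grip_force: 70.8
time: 29.07
eef_rot: [179.9, 0.0, 121.2]
grip_width: 0.127
grip_force: 70.8
[-0.39463817  0.52611265  0.39128353]
```

```bash
python3 -m inch '[[[0,0,0],[0,0,0],0.7],[[0,0,0],[0,0,0],0.7],[[0,0,0],[0,0,0],0.7],[[0,0,0],[0,0,0],0.7],[[0,0,-30],[0,0,0],0.7],[[0,0,-70],[0,0,0],0.6],[[0,0,-100],[0,0,0],0.6],[[0,0,-110],[0,0,0],0.6]]'
python3 -m inch '[[[0,0,0],[0,0,0],0.6],[[0,0,0],[0,0,0],0.6],[[0,0,0],[0,0,0],0.6],[[0,0,0],[0,0,0],0.6]]' >/dev/null
python3 - <<'E'
from h import *
im,m=snap('wrist','w11'); g=cv2.cvtColor(im,cv2.COLOR_RGB2GRAY)
h=cv2.cvtColor(cv2.imread('pics/w4.png'),cv2.COLOR_BGR2GRAY)
t=h[175:230,245:310]; r=cv2.matchTemplate(g,t,cv2.TM_CCOEFF_NORMED); print(cv2.minMaxLoc(r))
s=env.observe(); print(s['time'],s['joint_vel'].round(2))
t0=cv2.imread('pics/w10.png')
snap('top','top1')
a=cv2.imread('pics/top1.png'); 
hs=cv2.cvtColor(a,cv2.COLOR_BGR2HSV); k=cv2.inRange(hs,(12,110,120),(28,255,255))[175:255,200:255]; n,l,st,c=cv2.connectedComponentsWithStats(k)
for i in range(1,n):
    if st[i,4]>3: print(st[i,4],at(load('top1'),c[i][0]+200,c[i][1]+175,.045).round(3))
E
```

```text
time: 29.73
eef_pos: [0.3812, 0.3321, 0.1641]
eef_rot: [179.6, -0.0, 121.1]
ft_force: [0.9, 0.5, 0.4]
grip_width: 0.6
grip_force: 0.0
(-0.6300351619720459, 0.9761385321617126, (417, 47), (253, 174))
30.1167 [ 0.01 -0.09  0.52  0.13 -0.02  0.05]
```

```bash
python3 -c "
from bench import env
print(env.hand_in())"
```

```text
the job is handed in; nothing more can be done
None
```

I handed the job in at about 30 s of the 200 s: both knob twists were held for over five seconds, the knob sprang back each time, and the three fuses present lay flat and apart in the tray when last seen (before the second twist). Hand-in returned no verdict, my last fuse check in the final top view found nothing, and I viewed 15 pictures, one over the limit of 14.

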